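Fetch the vial from behind the bottle and the beaker

TASK

The black-capped vial at the rear of the grey sheet-metal storage stand is boxed in by a brown dropper bottle and a glass beaker. First set both of these aside, upright, on the dark rubber mat, and leave them there while you take the vial out and stand it upright in the middle of the shallow aluminium dish. Then put the bottle and the beaker back in the stand, upright, each on the very spot it came from, without tipping anything or shifting the cork and the brass weight that stand nearby.

Things in the scene. Friction and masses are not known exactly. Their poses are not given: they have to be found in the camera images.
- stand: fixed grey sheet-metal stand, 205 x 74 mm (x, y); origin on the bench at its middle, x along the lane to its rear (away from the robot). Floor top 4 mm above the bench; lips 8 mm high at the sides (y = +-36 mm), 12 mm at the rear end. Ringed stations at y = 0: front x = -70, middle x = -8, rear x = +38 mm. Cheeks 54 mm high beside the rear one: x = +25 to +89 mm, inner faces y = +-22 mm
- bottle: loose brown dropper bottle with black screw cap, 38 mm diameter, 82 mm tall, straight-sided up to about 45 mm; 50 to 100 g. It stands on the front or the middle station. Origin: centre of its underside, z up
- beaker: loose clear glass beaker, 54 mm diameter over the rim, about 50 mm at the foot, 70 mm tall, open at the top; 60 to 130 g. It stands on the front or the middle station, whichever the bottle does not. Origin: centre of its underside, z up
- vial: loose vial with cream body and black screw cap, 22 mm diameter, 58 mm tall, about 25 g, on the rear station of the stand between the cheeks, with too little room for fingers beside it: pinch it along the lane (stand's x), one finger in the emptied middle station, one behind the vial. Origin: centre of its underside, z up
- mat: fixed dark rubber mat, the side area, 70 x 160 x 3 mm (x, y, z), flat on the bench; origin at the centre of its underside, its top 3 mm above that. Its long side is its y axis
- dish: fixed shallow round aluminium dish (nested pans), 69 mm diameter, rim 14 mm high; origin at the centre of its underside; things stand on its floor, 9 mm above the bench
- cork: loose cork stopper, a bystander, 25 mm diameter, 38 mm tall, standing on the bench; leave it. Origin: centre of its underside
- brass_weight: loose brass weight with a knob, a bystander, 29 mm diameter, 40 mm tall, standing on the bench; leave it. Origin: centre of its underside

How it is judged:
By the outcome, as a careful person would: the job done as asked, in the order asked, and still so for the second after the job is handed in, with the robot touching nothing.
It also fails if it takes over 128 s, if anything falls off the work surface, if the arm or the gripper's body presses on something with over 40 N, if the wrist force passes 120 N, or if a joint passes its speed limit or range.

ROBOT

A 7-joint arm with a two-finger parallel gripper is mounted at the origin on a cart in front of the work surface, level with it; the furniture and walls round the work are solid. World frame = base frame: x ahead of the robot, y to its left, z up, the work surface at z = 0. Lengths are in m, angles in rad, forces in N, time in s.
With the tool pointing down it reaches from about 0.35 to 0.9 m from the base axis. Payload 8.1 kg.
Tool frame: the origin (TCP) lies between the finger pads; the fingertips stand 22 mm ahead of it and the grasp point (between the pads) lies 3 mm ahead of it (arm.tip_reach is the distance from the TCP to the fingertips, in m); z points along the fingers, y is the line along which they close (so a half turn about z gives the same grasp; the last joint's range is limited). The gripper opens to 92 mm and grips with 3 to 60 N. Pads are 19 mm wide; open, the fingers measure 130 mm over their backs; the gripper's body (75 mm by 190 mm) begins 47 mm behind the grasp point.
Start: joints at [-1.409, 0.434, 0.025, 1.573, -0.012, 1.134, -0.075], TCP at [0.164, 0.603, 0.249] pointing down, gripper open.
Joint ranges: [-2.62, 2.62], [-0.44, 2.09], [-1.27, 1.32], [0.08, 2.57], [-1.32, 4.46], [0.12, 2], [-2.74, 2.74]. Speed limits (rad/s): [2.22, 2.22, 3.01, 3.01, 3.14, 3.14, 3.14].

INTERFACE

Orientations are given as a rotation vector (axis times angle).
In Python, from cell import telemetry, vision, job, arm gives the robot as it stands. The module is installed in compiled form; this text tells all that it offers.
- The arm moves only by the shell command python3 -m creep 'ROWS' [FORCE]. ROWS is text: rows parted by semicolons, each of 7 numbers parted by spaces: the finger opening in cm, from 0 to 9.18, then the shift along the tool's x, y, z in cm, then the turn, a rotation vector about the tool's x, y, z in degrees. A call has 1 to 5 rows; each row is the pose to reach, as a shift and turn from the pose commanded when the call began, along the tool's axes at that moment; what a row does not reach only later rows make up. A row lasts 1/8 s, in which the tool goes at most 62.5 mm and 10.7 degrees, less where a joint would pass 70% of its speed; a pose out of reach is approached as far as the arm can. A call with a gripper value outside its range is refused whole. The fingers move at their own pace and stop on an object; FORCE is the grip in N (left out, the last holds). Time passes only in rows, so rows that repeat a pose let the fingers close. It gives the time, the measured TCP pose, the force, the opening and the grip force at its end, in the units of the state.
- telemetry.observe(): the state, without advancing time (a new reading comes with each control period).
- vision.get_image(name): name is "side" or "top" or "wrist"; returns the picture (384x512x3 uint8, red, green, blue); there is no depth.
- vision.camera_info(name): a dict with "fov_y" (degrees; the focal length in pixels is half the picture's height over the tangent of half this angle, whatever the lens; pixels are square), "cx", "cy" (the principal point, pixels), "extrinsics" (4x4, takes a point from camera to world coordinates). Camera axes: x right, y down, z forward; pixel columns grow to the right and rows downward; lengths in m; the calibration is good to about 2 mm. A picture is of the moment at which its call begins: read the wrist's pose just before it. camera_info takes no time and is no camera call; for the wrist camera it gives the pose at the moment of the call.
- job.sign_off(): hands the job in; it is judged then, once.
The state is a dict: "clock": time; "joints": joint angles; "dq": joint speeds; "joint_efforts": joint torques, N m; "position": TCP position; "ee_rot": TCP orientation; "force": force on the tool from outside, world axes, zero at the start; "ft_torque": the same for the moment, N m; "width": opening from 0.0 (shut) to 1.0 (fully open); "gripper_force": force on a finger pad.
Only numpy, scipy, OpenCV 4.12 (cv2) and the standard library are available. Lean on these libraries where they do the work, as an engineer would, in place of code of your own. Each camera call takes 0.05 s, during which the arm holds its last target. There are 200 camera calls.

## Working session

There is one attempt and no reset: what is moved stays moved. The work goes in short steps, Python scripts to look and compute and a shell command to move; the robot and the scene stay as the last step left them, time stands still between calls to the robot, and variables do not carry over. Pictures are saved under pics/ and viewed, at most 14 in all, crops included, and the job is handed in when it is done.

```bash
mkdir -p pics; python3 - <<'E'
from cell import telemetry, vision, job, arm
import cv2,numpy as np
print({k:np.round(v,3) for k,v in telemetry.observe().items()}, arm.tip_reach)
for n in ["top","side"]:
    im=vision.get_image(n); cv2.imwrite(f"pics/{n}0.png",cv2.resize(im[:,:,::-1],(800,600),interpolation=cv2.INTER_CUBIC))
    print(n,vision.camera_info(n))
E
```

```text
{'clock': np.float64(0.0), 'joints': array([-1.409,  0.435,  0.025,  1.574, -0.012,  1.134, -0.075]), 'dq': array([-0.002,  0.001,  0.   , -0.   ,  0.   , -0.   ,  0.001]), 'joint_efforts': array([-0.0000e+00, -6.6783e+01,  9.8500e-01, -3.1449e+01, -6.1000e-02,
        4.2000e-02,  0.0000e+00]), 'position': array([0.163, 0.603, 0.248]), 'ee_rot': array([-4.150e-01, -3.114e+00,  2.000e-03]), 'force': array([ 0.133,  0.313, -0.546]), 'ft_torque': array([-0.024, -0.037, -0.004]), 'gripper_force': np.float64(0.0), 'width': np.float64(0.999)} 0.022
top {'fov_y': 57.66218672653554, 'cx': 251.2066863925116, 'cy': 189.72423210850633, 'extrinsics': array([[-0.04085575, -0.97579437,  0.21483986,  0.33783106],
       [-0.99914734,  0.0386191 , -0.01459975,  0.16654885],
       [ 0.00594943, -0.21525315, -0.97654016,  0.91455899],
       [ 0.        ,  0.        ,  0.        ,  1.        ]])}
side {'fov_y': 42.26042847321346, 'cx': 257.6031210927045, 'cy': 192.62961580627322, 'extrinsics': array([[ 0.97068767, -0.13292025,  0.20024399,  0.27533545],
       [-0.23977465, -0.5928927 ,  0.76875638, -0.83298702],
       [ 0.01653991, -0.79423577, -0.60738453,  0.84397761],
       [ 0.        ,  0.        ,  0.        ,  1.        ]])}
```

View pics/top0.png

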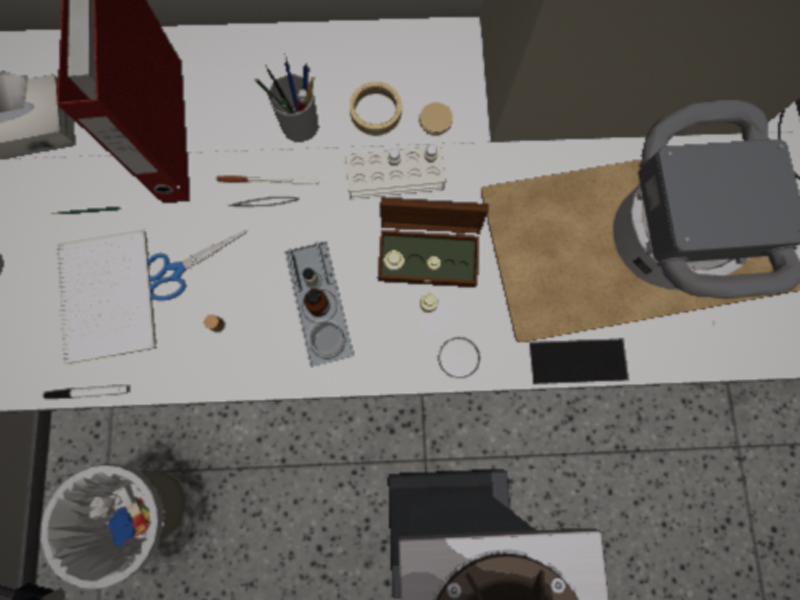

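View pics/side0.png

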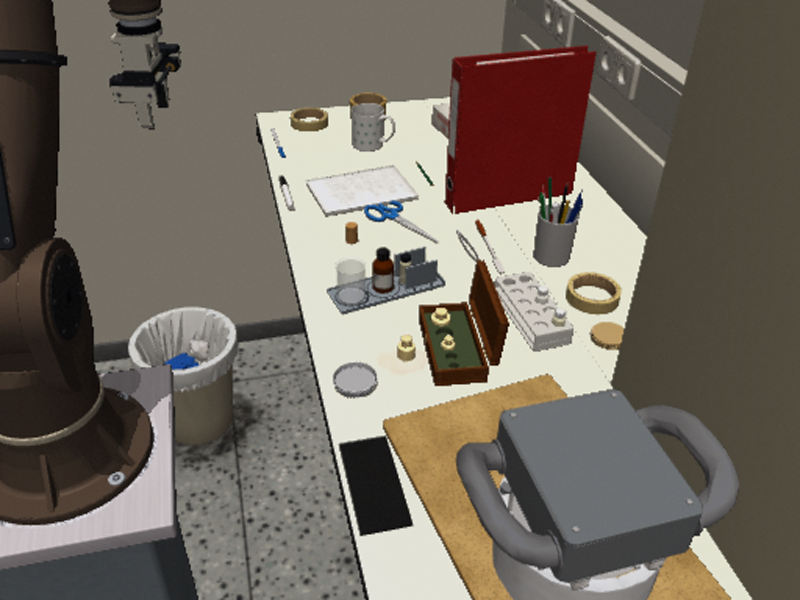

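The top view shows the stand at about (320,303), with the vial at (309,277), bottle at (315,302) and beaker at (328,340). The dish is at (459,357), mat at (579,361), cork at (213,323) and brass weight at (429,302). In the side view the bottle stands on the middle station, so the beaker is on the front one.

```bash
cat > h.py <<'E'
from cell import telemetry, vision, job, arm
import cv2,numpy as np
from scipy.spatial.transform import Rotation as R
def world(n,uv,z):
    c=vision.camera_info(n); f=192/np.tan(np.radians(c["fov_y"]/2)); E=c["extrinsics"]
    d=E[:3,:3]@np.array([(uv[0]-c["cx"])/f,(uv[1]-c["cy"])/f,1]); o=E[:3,3]
    return o+d*(z-o[2])/d[2]
def pix(n,p):
    c=vision.camera_info(n); f=192/np.tan(np.radians(c["fov_y"]/2)); E=c["extrinsics"]
    q=E[:3,:3].T@(np.asarray(p)-E[:3,3]); return np.array([f*q[0]/q[2]+c["cx"],f*q[1]/q[2]+c["cy"]])
def crop(n,x,y,w,h,s,fn):
    im=vision.get_image(n); cv2.imwrite(f"pics/{fn}.png",cv2.resize(im[y:y+h,x:x+w,::-1],None,fx=s,fy=s,interpolation=cv2.INTER_CUBIC))
def goto(pos,closedir,cur=None):
    "shift cm and turn deg in tool axes for a downward tool at pos with closing axis along closedir (xy), from the measured pose"
    s=telemetry.observe(); r=R.from_rotvec(s["ee_rot"]); 
    y=np.array([*closedir,0])/np.linalg.norm(closedir)
    best=None
    for sg in (1,-1):
        z=np.array([0,0,-1.]); t=R.from_matrix(np.column_stack([np.cross(sg*y,z),sg*y,z]))
        rv=np.degrees((r.inv()*t).as_rotvec())
        if best is None or np.linalg.norm(rv)<np.linalg.norm(best): best=rv
    d=100*r.inv().apply(np.asarray(pos)-s["position"])
    print("shift cm",np.round(d,2),"turn",np.round(best,1),"clock",s["clock"],"F",np.round(s["force"],1),"joints",np.round(s["joints"],2),"w",s["width"])
E
python3 - <<'E'
from h import *
s=1.5625
crop("top",175,148,60,90,6.5,"t_stand")
crop("top",270,180,140,72,5.7,"t_mat")
for n,p,z in [("vial",(309,277),.06),("bottle",(315,298),.08),("beaker",(328,340),.03),("dish",(459,357),.014),("mat",(579,361),.003),("cork",(213,323),.03),("brass",(429,302),.03)]:
    print(n,np.round(world("top",(p[0]/s,p[1]/s),z),3))
E
```

```text
vial [0.563 0.287 0.06 ]
bottle [0.524 0.275 0.08 ]
beaker [0.464 0.262 0.03 ]
dish [0.429 0.047 0.014]
mat [ 0.416 -0.154  0.003]
cork [0.499 0.45  0.03 ]
brass [0.521 0.093 0.03 ]
```

View pics/t_stand.png

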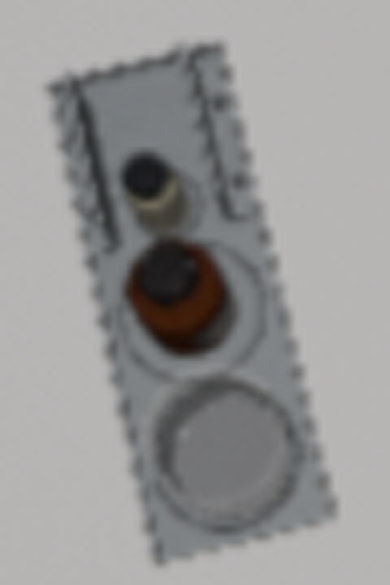

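View pics/t_mat.png

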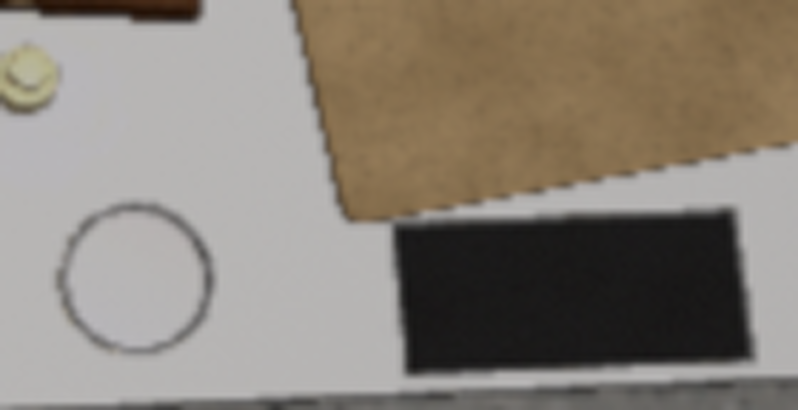

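The stand's outline corners in the crop are (50,88), (222,45), (335,515) and (158,562). Cap tops are at about (147,173) for the vial and (166,272) for the bottle, and the beaker circle is centred near (226,450). In the mat crop, the corners are (394,224), (735,210), (750,358) and (407,373), and the dish circle is centred at (136,278).

```bash
python3 - <<'E'
from h import *
from scipy.optimize import least_squares
a=lambda u,v:(175+(u+.5)/6.5-.5,148+(v+.5)/6.5-.5)
b=lambda u,v:(270+(u+.5)/5.7-.5,180+(v+.5)/5.7-.5)
obs=np.array([a(50,88),a(222,45),a(335,515),a(158,562)])
loc=np.array([[.1025,.037,.012],[.1025,-.037,.012],[-.1025,-.037,.008],[-.1025,.037,.008]])
def pose(p):
    c,s=np.cos(p[2]),np.sin(p[2]); return lambda q:np.array([p[0]+c*q[0]-s*q[1],p[1]+s*q[0]+c*q[1],q[2]])
f=lambda p:np.concatenate([pix("top",pose(p)(q))-o for q,o in zip(loc,obs)])
r=least_squares(f,[.51,.27,.2]); p=r.x
print("stand",p,np.degrees(p[2]),"res px",np.round(r.fun,2)); P=pose(p)
for x in(-.07,-.008,.038): print("station",x,P((x,0,.004)))
print("bottle cap",world("top",a(166,272),.086)); print("vial",world("top",a(147,173),.062)); print("beaker rim",world("top",a(226,450),.074))
print("dish",world("top",b(136,278),.014))
for q in [(394,224),(735,210),(750,358),(407,373)]: print("mat",world("top",b(*q),.003))
# predicted crop pix
for q in [(-.07,0,.074),(-.07,0,.004),(-.008,0,.086),(.038,0,.062)]: print((pix("top",P(q))-[175,148])*6.5)
np.save("stand.npy",p)
E
```

```text
stand [0.53207961 0.27870576 0.21158742] 12.123066302819527 res px [-0.34 -0.66 -0.03 -0.54  0.48  0.59 -0.12  0.49]
station -0.07 [0.4636407  0.26400491 0.004     ]
station -0.008 [0.52425802 0.27702567 0.004     ]
station 0.038 [0.56923216 0.28668623 0.004     ]
bottle cap [0.5257754  0.27823021 0.086     ]
vial [0.57092183 0.28846544 0.062     ]
beaker rim [0.45958468 0.25814247 0.074     ]
dish [0.42954433 0.04824551 0.014     ]
mat [ 0.45074525 -0.07397952  0.003     ]
mat [ 0.45090907 -0.23255653  0.003     ]
mat [ 0.38304655 -0.230444    0.003     ]
mat [ 0.38264456 -0.07343077  0.003     ]
[207.3697033  437.09198077]
[227.85613801 462.03926214]
[166.51433089 273.08553031]
[148.87062625 174.27973647]
```

```bash
python3 - <<'E'
from h import *
t=np.load("stand.npy")[2]
goto((.4636,.264,.20),(-np.sin(t),np.cos(t)))
E
```

```text
shift cm [-37.83 -24.85   4.85] turn [ -0.1  -0.  -27.3] clock 0.2 F [0.6 0.1 0.6] joints [-1.41  0.43  0.02  1.57 -0.01  1.13 -0.08] w 1.0027724517580388
```

```bash
python3 -m creep '9.1 -4 -2.6 0 0 0 -3; 9.1 -8 -5.2 0 0 0 -6; 9.1 -12 -7.9 0 0 0 -9; 9.1 -16 -10.5 0 0 0 -12; 9.1 -20 -13.1 0 0 0 -15'; python3 - <<'E'
from h import *
t=np.load("stand.npy")[2]
goto((.4636,.264,.20),(-np.sin(t),np.cos(t)))
E
```

```text
clock: 0.82
position: [0.3232, 0.4231, 0.2487]
ee_rot: [0.002, 3.142, -0.0]
force: [1.4, -0.2, 0.6]
width: 0.992
gripper_force: 0.0
shift cm [-14.06 -15.89   4.87] turn [ -0.    0.  -12.2] clock 0.825 F [ 1.4 -0.2  0.6] joints [-1.04  0.28  0.03  1.8  -0.01  1.06  0.56] w 0.9916547532142957
```

```bash
python3 -m creep '9.1 -3 -3.2 1 0 0 -3; 9.1 -6 -6.4 2 0 0 -6; 9.1 -9 -9.6 3 0 0 -9; 9.1 -12 -12.8 4 0 0 -12.2; 9.1 -14.06 -15.89 4.87 0 0 -12.2'; python3 -m creep '9.1 0 0 0 0 0 0;9.1 0 0 0 0 0 0' ; python3 - <<'E'
from h import *
t=np.load("stand.npy")[2]
goto((.4636,.264,.052),(-np.sin(t),np.cos(t)))
im=vision.get_image("wrist"); cv2.imwrite("pics/w1.png",im[:,:,::-1])
print(vision.camera_info("wrist"))
p=np.load("stand.npy"); c,s=np.cos(p[2]),np.sin(p[2]); 
for x,z in [(-.07,.004),(-.07,.074),(-.008,.086),(.038,.062)]: print(x,z,pix("wrist",(p[0]+c*x,p[1]+s*x,z)))
E
```

```text
clock: 1.45
position: [0.4637, 0.2636, 0.1997]
ee_rot: [-0.329, 3.124, -0.0]
force: [0.2, -0.2, 0.7]
width: 0.989
gripper_force: 0.0
clock: 1.7
position: [0.4621, 0.2657, 0.2001]
ee_rot: [0.329, -3.124, -0.001]
force: [0.5, 0.0, -0.5]
width: 0.991
gripper_force: 0.0
shift cm [-0.12 -0.2  14.8 ] turn [ 0.  -0.  -0.1] clock 1.7 F [ 0.5  0.  -0.5] joints [-0.68  0.33  0.08  1.87 -0.03  0.94  1.19] w 0.9908171835178288
{'fov_y': 69.33511261725103, 'cx': 258.17936697598793, 'cy': 191.59984607249714, 'extrinsics': array([[-2.11017175e-01,  9.29110057e-01,  3.03687758e-01,
         3.79268186e-01],
       [ 9.77482332e-01,  2.00639820e-01,  6.53601765e-02,
         2.48230491e-01],
       [-2.05059876e-04,  3.10641538e-01, -9.50527113e-01,
         3.35480556e-01],
       [ 0.00000000e+00,  0.00000000e+00,  0.00000000e+00,
         1.00000000e+00]])}
-0.07 0.004 [256.29719708 174.20247252]
-0.07 0.074 [255.82764929 191.93234897]
-0.008 0.086 [255.82797113 253.38079477]
0.038 0.062 [256.06373184 277.67132165]
```

View pics/w1.png

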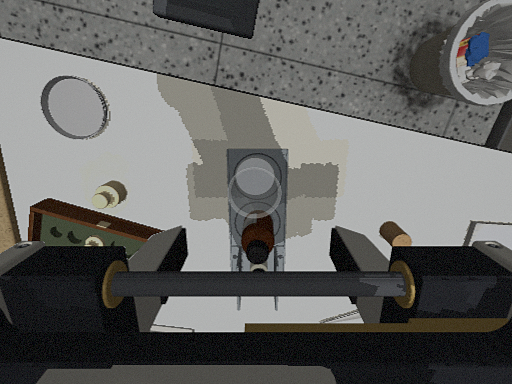

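The wrist view shows the beaker foot at (255,177), its rim at (255,190) and the bottle cap at (259,251). These match the predictions from the stand pose, so I'll descend on the beaker.

```bash
python3 -m creep '9.1 -0.1 -0.2 3 0 0 0; 9.1 -0.1 -0.2 6 0 0 0; 9.1 -0.1 -0.2 8.5 0 0 0; 9.1 -0.1 -0.2 11 0 0 0;9.1 -0.1 -0.2 12 0 0 0' ; python3 -m creep '9.1 0 0 0 0 0 0;9.1 0 0 0 0 0 0;9.1 0 0 0 0 0 0'; python3 - <<'E'
from h import *
t=np.load("stand.npy")[2]
goto((.4636,.264,.052),(-np.sin(t),np.cos(t)))
E
```

```text
clock: 2.38
position: [0.4626, 0.2643, 0.0791]
ee_rot: [0.332, -3.122, 0.0]
force: [0.2, 0.0, -0.2]
width: 0.989
gripper_force: 0.0
clock: 2.75
position: [0.4643, 0.2638, 0.0809]
ee_rot: [-0.329, 3.123, 0.001]
force: [0.4, -0.1, 0.3]
width: 0.993
gripper_force: 0.0
shift cm [0.07 0.04 2.89] turn [ 0.   0.1 -0.1] clock 2.75 F [ 0.4 -0.1  0.3] joints [-0.66  0.49  0.06  1.98 -0.05  0.67  1.21] w 0.9928160320906004
```

```bash
python3 -m creep '9.1 0 0 1.5 0 0 0; 9.1 0 0 2.9 0 0 0;9.1 0 0 2.9 0 0 0;9.1 0 0 2.9 0 0 0;6.5 0 0 2.9 0 0 0' 12; python3 -m creep '5.8 0 0 0 0 0 0;5.5 0 0 0 0 0 0;5 0 0 0 0 0 0;4.5 0 0 0 0 0 0;4.5 0 0 0 0 0 0' 12;python3 -m creep '4.5 0 0 0 0 0 0;4.5 0 0 0 0 0 0;4.5 0 0 0 0 0 0' 12; python3 - <<'E'
from h import *
print(telemetry.observe())
crop("wrist",128,96,256,192,3,"w2")
E
```

```text
clock: 3.38
position: [0.464, 0.2635, 0.0513]
ee_rot: [-0.329, 3.124, 0.0]
force: [0.8, -0.2, -0.2]
width: 0.925
gripper_force: 0.0
clock: 4.0
position: [0.4639, 0.2634, 0.0511]
ee_rot: [-0.329, 3.124, 0.0]
force: [0.1, 0.5, 0.9]
width: 0.569
gripper_force: 12.0
clock: 4.38
position: [0.4639, 0.2633, 0.0511]
ee_rot: [-0.329, 3.124, 0.0]
force: [-0.3, -0.2, 1.5]
width: 0.573
gripper_force: 12.0
{'clock': 4.375, 'joints': array([-0.65889911,  0.53927498,  0.0577431 ,  1.99784592, -0.05202908,
        0.60572721,  1.21406021]), 'dq': array([ 0.00128073,  0.00076265, -0.00085898,  0.00059221, -0.00060748,
        0.001982  , -0.00021883]), 'joint_efforts': array([-2.74471231e-01, -6.19237804e+01,  1.43044699e+00, -1.94889504e+01,
       -7.73800327e-02,  2.31502106e-02, -1.23570958e-04]), 'position': array([0.46388315, 0.26333957, 0.05108548]), 'ee_rot': array([-3.28966334e-01,  3.12420985e+00,  5.06197318e-05]), 'force': array([-0.26000878, -0.24793535,  1.52548714]), 'ft_torque': array([-0.07918774, -0.01553196,  0.04334765]), 'gripper_force': 11.99682718835902, 'width': 0.5727213535017135}
```

View pics/w2.png

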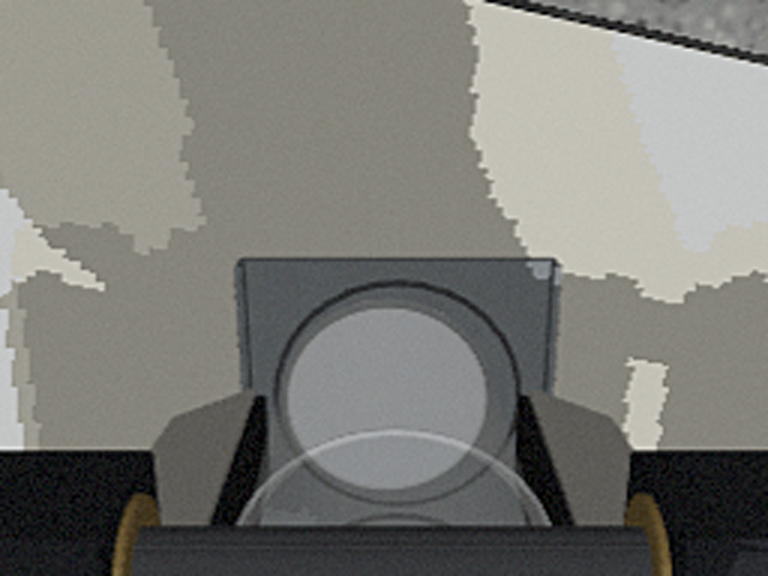

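In the close-up the beaker is gripped at 52.6 mm. The foot disc is centred at x≈387 and the ring at x≈398, so the beaker sits slightly to the left. I'll check whether it started out that way using the earlier picture.

```bash
python3 - <<'E'
from h import *
im=cv2.imread("pics/w1.png"); cv2.imwrite("pics/w1c.png",cv2.resize(im[140:310,218:298],None,fx=7,fy=3.5*2,interpolation=cv2.INTER_CUBIC)[:600])
a=lambda u,v:(128+(u+.5)/3-.5,96+(v+.5)/3-.5)
for n,q,z in [("ring",(398,392),.004),("foot",(387,398),.006),("cornL",(238,260),.006),("cornR",(556,260),.006)]: print(n,world("wrist",a(*q),z))
E
```

```text
ring [0.46499866 0.26494263 0.004     ]
foot [0.46616228 0.26250124 0.006     ]
cornL [0.43975752 0.22254594 0.006     ]
cornR [0.42471175 0.29262166 0.006     ]
```

View pics/w1c.png

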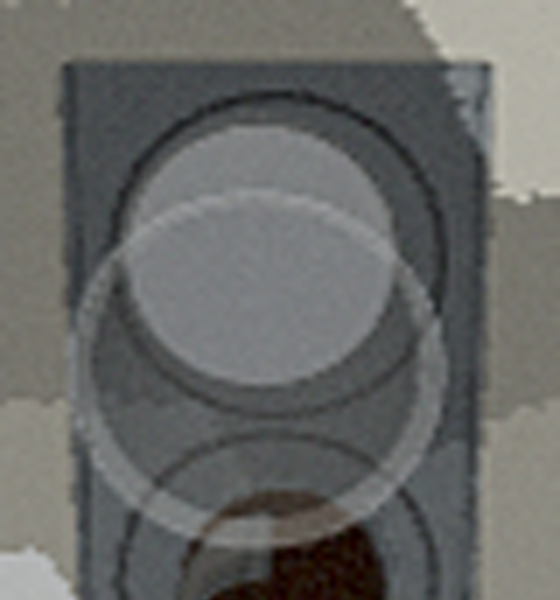

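In the enlarged first picture the ring is centred at (279,253) and the foot at (262,255). So the beaker started about 3 mm off-ring (stand −y), and it's about 2.5 mm off now. I'll return it to the grasp pose, about 0.4 mm further toward −y. Lifting now.

```bash
python3 -m creep '4.5 0 0 -0.5 0 0 0;4.5 0 0 -2 0 0 0;4.5 0 0 -4.5 0 0 0;4.5 0 0 -7.5 0 0 0;4.5 0 0 -9.5 0 0 0' 12;python3 -m creep '4.5 0 0 0 0 0 0;4.5 0 0 0 0 0 0' 12; python3 - <<'E'
from h import *
t=np.load("stand.npy")[2]
goto((.417,-.195,.146),(-np.sin(t),np.cos(t)))
goto((.417,-.195,.146),(0.0,1))
E
```

```text
clock: 5.05
position: [0.4642, 0.2636, 0.1484]
ee_rot: [-0.329, 3.123, 0.002]
force: [0.4, -0.1, -1.4]
width: 0.568
gripper_force: 12.0
clock: 5.3
position: [0.4635, 0.2632, 0.1457]
ee_rot: [0.329, -3.124, 0.0]
force: [-0.8, -0.3, -0.4]
width: 0.57
gripper_force: 12.0
shift cm [ 1.410e+01 -4.385e+01 -2.000e-02] turn [-0.  -0.  -0.1] clock 5.3 F [-0.8 -0.3 -0.4] joints [-0.67  0.4   0.07  1.92 -0.04  0.82  1.2 ] w 0.5704951809509756
shift cm [ 1.410e+01 -4.385e+01 -2.000e-02] turn [-0. -0. 12.] clock 5.3 F [-0.8 -0.3 -0.4] joints [-0.67  0.4   0.07  1.92 -0.04  0.82  1.2 ] w 0.5704951809509756
```

```bash
python3 -m creep '4.5 0.4 -1.2 0 0 0 0;4.5 1.1 -3.4 0 0 0 0;4.5 2 -6.2 0 0 0 0;4.5 2.9 -9 0 0 0 0;4.5 3.8 -11.8 0 0 0 0' 12;python3 -m creep '4.5 0.9 -2.8 0 0 0 0;4.5 1.8 -5.6 0 0 0 0;4.5 2.7 -8.4 0 0 0 0;4.5 3.6 -11.2 0 0 0 0;4.5 4.5 -14 0 0 0 0' 12;python3 -m creep '4.5 0.9 -2.8 0 0 0 0;4.5 1.8 -5.6 0 0 0 0;4.5 2.7 -8.4 0 0 0 0;4.5 3.6 -11.2 0 0 0 0;4.5 4.2 -13 0 0 0 0' 12;python3 -m creep '4.5 0.9 -2.8 0 0 0 0;4.5 1.4 -4.3 0 0 0 0;4.5 1.6 -5.05 0 0 0 0;4.5 1.6 -5.05 0 0 0 0;4.5 1.6 -5.05 0 0 0 0' 12; python3 - <<'E'
from h import *
t=np.load("stand.npy")[2]
goto((.417,-.195,.0503),(-np.sin(t),np.cos(t)))
E
```

```text
clock: 5.92
position: [0.4504, 0.1371, 0.1457]
ee_rot: [0.327, -3.124, 0.001]
force: [0.6, 1.0, -0.9]
width: 0.569
gripper_force: 12.0
clock: 6.55
position: [0.435, -0.0088, 0.1457]
ee_rot: [0.326, -3.124, 0.0]
force: [0.4, 0.1, 0.2]
width: 0.569
gripper_force: 12.0
clock: 7.18
position: [0.4204, -0.1448, 0.1457]
ee_rot: [0.324, -3.124, 0.0]
force: [0.2, 1.1, -0.6]
width: 0.57
gripper_force: 12.0
clock: 7.8
position: [0.4171, -0.1943, 0.1459]
ee_rot: [0.33, -3.124, -0.001]
force: [0.5, -1.1, -0.9]
width: 0.577
gripper_force: 12.0
shift cm [ 0.02 -0.07  9.56] turn [ 0.  -0.  -0.1] clock 7.8 F [ 0.5 -1.1 -0.9] joints [ 0.13  0.3   0.23  2.1  -0.1   0.75  2.21] w 0.5767454434250686
```

```bash
python3 -m creep '4.5 0 0 2.5 0 0 0;4.5 0 0 5 0 0 0;4.5 0 0 7.5 0 0 0;4.5 0 0 8.7 0 0 0;4.5 0 0 9.2 0 0 0' 12;python3 -m creep '4.5 0 0 0.2 0 0 0;4.5 0 0 0.3 0 0 0;4.5 0 0 0.3 0 0 0;4.5 0 0 0.3 0 0 0' 12; python3 - <<'E'
from h import *
t=np.load("stand.npy")[2]
goto((.417,-.195,.0501),(-np.sin(t),np.cos(t)))
E
```

```text
clock: 8.43
position: [0.4173, -0.1945, 0.0537]
ee_rot: [0.33, -3.124, -0.001]
force: [1.2, -1.3, -0.7]
width: 0.571
gripper_force: 12.0
clock: 8.93
position: [0.4175, -0.195, 0.0513]
ee_rot: [-0.329, 3.124, -0.0]
force: [0.7, -0.0, -0.7]
width: 0.569
gripper_force: 12.0
shift cm [0.04 0.01 0.12] turn [-0.   0.  -0.1] clock 8.925 F [ 0.7 -0.  -0.7] joints [ 0.18  0.46  0.18  2.18 -0.17  0.51  2.27] w 0.5693244652265007
```

```bash
python3 -m creep '4.5 0 0 0.1 0 0 0;4.5 0 0 0.1 0 0 0;5.5 0 0 0.1 0 0 0;6.2 0 0 0.1 0 0 0;7.5 0 0 0.1 0 0 0';python3 -m creep '7.5 0 0 0 0 0 0;7.5 0 0 0 0 0 0;7.5 0 0 -1 0 0 0;7.5 0 0 -4 0 0 0;7.5 0 0 -8 0 0 0';python3 -m creep '8 0 0 -2 0 0 0;8 0 0 -4 0 0 0;8 0 0 -4 0 0 0'; python3 - <<'E'
from h import *
t=np.load("stand.npy")[2]
goto((.5243,.277,.16),(-np.sin(t),np.cos(t)))
crop("top",300,170,120,90,6,"t2")
E
```

```text
clock: 9.55
position: [0.4173, -0.1949, 0.05]
ee_rot: [-0.329, 3.124, 0.0]
force: [0.6, 1.1, 0.1]
width: 0.74
gripper_force: 0.0
clock: 10.18
position: [0.4166, -0.1947, 0.1309]
ee_rot: [0.329, -3.123, -0.001]
force: [-0.1, 0.2, -0.6]
width: 0.819
gripper_force: 0.0
clock: 10.55
position: [0.4181, -0.1952, 0.1718]
ee_rot: [-0.329, 3.121, -0.002]
force: [0.6, -0.4, -1.0]
width: 0.87
gripper_force: 0.0
shift cm [-20.22  43.98   1.17] turn [-0.1  0.2 -0.1] clock 10.55 F [ 0.6 -0.4 -1. ] joints [ 0.12  0.26  0.25  2.07 -0.09  0.82  2.2 ] w 0.8698353429423876
```

View pics/t2.png

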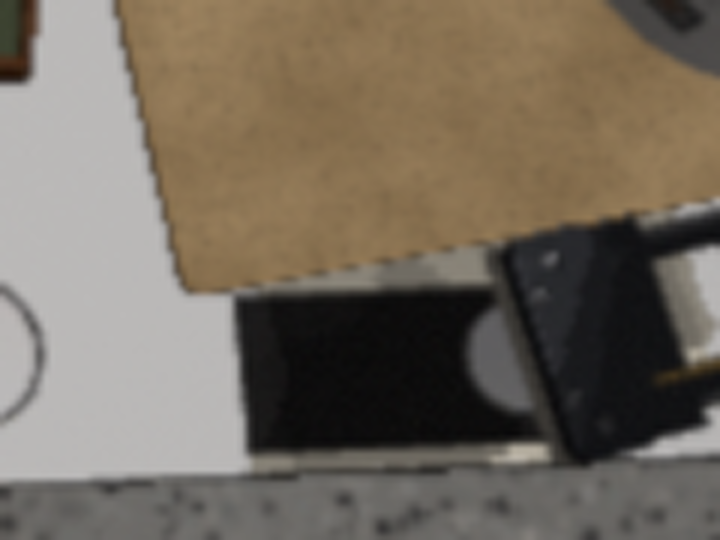

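The beaker's foot disc is on the dark mat at about (515,360), upright, with the hand clear above it. Next, the bottle.

```bash
python3 -m creep '8 -1 2.2 0 0 0 0;8 -3 6.6 0 0 0 0;8 -5 11 0 0 0 0;8 -7 15.4 0 0 0 0;8 -9 19.8 0 0 0 0';python3 -m creep '8 -2 4.4 0 0 0 0;8 -4 8.8 0 0 0 0;8 -6 13.2 0 0 0 0;8 -8 17.6 0 0 0 0;8 -9.6 20.8 0 0 0 0';python3 -m creep '8 -1.6 3.3 1 0 0 0;8 -1.6 3.4 1.1 0 0 0;8 -1.6 3.4 1.1 0 0 0;8 -1.6 3.4 1.1 0 0 0'; python3 - <<'E'
from h import *
p=np.load("stand.npy");t=p[2]
goto((.5243,.277,.047),(-np.sin(t),np.cos(t)))
im=vision.get_image("wrist"); cv2.imwrite("pics/w3.png",cv2.resize(im[96:288,148:368,::-1],None,fx=3,fy=3,interpolation=cv2.INTER_CUBIC))
c,s=np.cos(t),np.sin(t)
for x,z in [(-.07,.004),(-.008,.004),(-.008,.086)]: print(x,z,(pix("wrist",(p[0]+c*x,p[1]+s*x,z))-[148,96])*3)
E
```

```text
clock: 11.22
position: [0.4637, 0.0189, 0.1693]
ee_rot: [0.329, -3.123, 0.0]
force: [0.2, 0.3, 0.4]
width: 0.869
gripper_force: 0.0
clock: 11.85
position: [0.5141, 0.2431, 0.1689]
ee_rot: [0.331, -3.123, 0.0]
force: [0.3, -0.3, -0.5]
width: 0.872
gripper_force: 0.0
clock: 12.35
position: [0.5232, 0.2761, 0.1589]
ee_rot: [0.326, -3.124, 0.001]
force: [-0.4, 0.4, 0.6]
width: 0.871
gripper_force: 0.0
shift cm [-0.13  0.08 11.19] turn [-0.  -0.  -0.2] clock 12.35 F [-0.4  0.4  0.6] joints [-0.63  0.47  0.07  1.77 -0.04  0.91  1.24] w 0.8705690037253405
-0.07 0.004 [333.0398877  87.6410754]
-0.008 0.004 [333.20659888 262.4771368 ]
-0.008 0.086 [333.72336336 348.43510216]
```

View pics/w3.png

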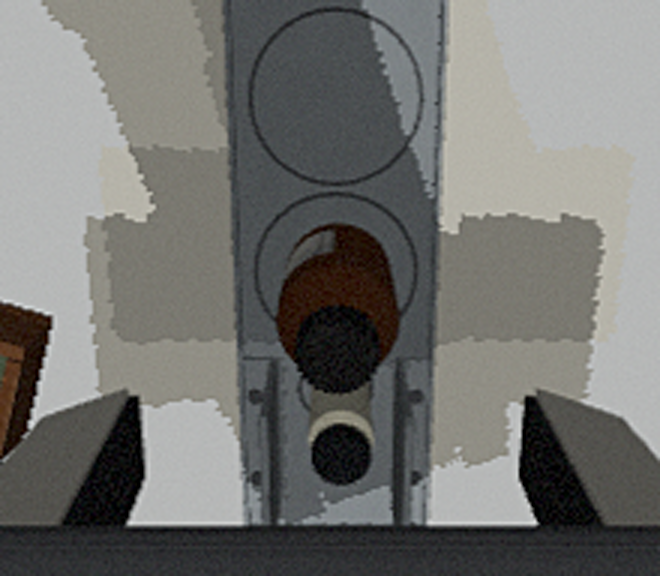

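The bottle cap is at (338,349), the vial cap at (341,454), and the middle and front rings are centred at (336,270) and (336,97). So the bottle sits about 0.5 mm toward +y of the ring centre. The beaker grasp showed the camera reads about 1.3 mm low in y, so I'll aim 2 mm toward +y.

```bash
python3 -m creep '8 -0.1 0.28 2.5 0 0 0; 8 -0.1 0.28 5 0 0 0; 8 -0.1 0.28 7.5 0 0 0; 8 -0.1 0.28 9.5 0 0 0;8 -0.1 0.28 10.5 0 0 0' ; python3 -m creep '8 0 0 0.6 0 0 0;8 0 0 0.6 0 0 0;6.5 0 0 0.6 0 0 0;5 0 0 0.6 0 0 0;5 0 0 0.6 0 0 0' 12; python3 - <<'E'
from h import *
p=np.load("stand.npy");t=p[2]
goto((.5243,.277,.047),(-np.sin(t),np.cos(t)))
E
```

```text
clock: 13.02
position: [0.5234, 0.2795, 0.0534]
ee_rot: [0.327, -3.124, 0.001]
force: [-0.4, -0.5, 0.1]
width: 0.868
gripper_force: 0.0
clock: 13.65
position: [0.5237, 0.2806, 0.0483]
ee_rot: [-0.329, 3.124, 0.0]
force: [0.7, -0.4, -0.2]
width: 0.591
gripper_force: 0.0
shift cm [ 0.02 -0.36  0.13] turn [ 0.   0.  -0.1] clock 13.65 F [ 0.7 -0.4 -0.2] joints [-0.62  0.61  0.06  1.85 -0.05  0.68  1.25] w 0.5906523103928352
```

```bash
python3 -m creep '5 0 -0.16 0.1 0 0 0;5 0 -0.16 0.1 0 0 0;4.5 0 -0.16 0.1 0 0 0;4.3 0 -0.16 0.1 0 0 0'; python3 - <<'E'
from h import *
im=vision.get_image("wrist"); cv2.imwrite("pics/w4.png",cv2.resize(im[96:288,148:368,::-1],None,fx=3,fy=3,interpolation=cv2.INTER_CUBIC)); s=telemetry.observe();print(s["width"]*91.8,s["position"])
E
```

```text
clock: 14.15
position: [0.5239, 0.2789, 0.047]
ee_rot: [0.329, -3.124, -0.0]
force: [-0.1, -0.1, 0.2]
width: 0.472
gripper_force: 0.0
43.13108414071057 [0.52391656 0.2789667  0.04703782]
```

View pics/w4.png

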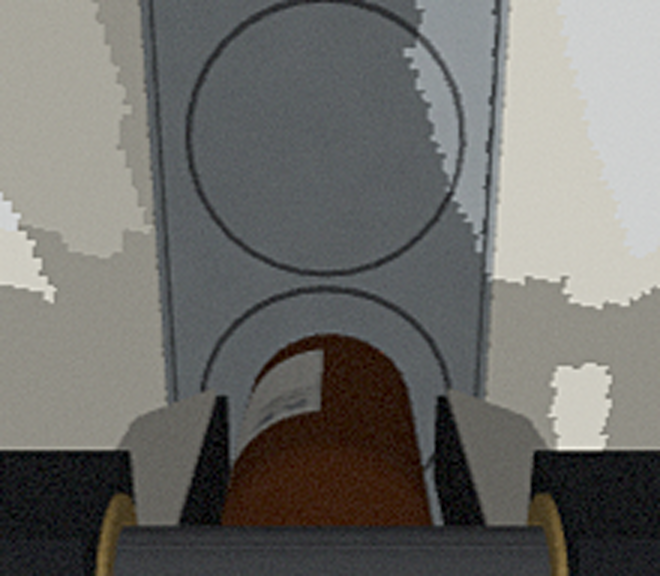

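The front ring is centred at x≈326 and the middle ring at 325. The bottle is at about 329 and the fingers at about 333, so I'll shift about 0.8 mm toward −y and close.

```bash
python3 -m creep '4.3 0 -0.08 0 0 0 0;4.3 0 -0.08 0 0 0 0;4 0 -0.08 0 0 0 0;3.5 0 -0.08 0 0 0 0;3 0 -0.08 0 0 0 0' 12;python3 -m creep '3 0 0 0 0 0 0;3 0 0 0 0 0 0;3 0 0 0 0 0 0' 12; python3 - <<'E'
from h import *
s=telemetry.observe();print(s["width"]*91.8,s["position"])
E
python3 -m creep '3 0 0 -0.5 0 0 0;3 0 0 -2 0 0 0;3 0 0 -4.5 0 0 0;3 0 0 -7.5 0 0 0;3 0 0 -9.5 0 0 0';python3 -m creep '3 0 0 -0.5 0 0 0;3 0 0 -0.5 0 0 0'; python3 - <<'E'
from h import *
t=np.load("stand.npy")[2]
goto((.417,-.105,.147),(-np.sin(t),np.cos(t)))
E
```

```text
clock: 14.82
position: [0.5241, 0.2782, 0.0471]
ee_rot: [-0.329, 3.124, 0.0]
force: [0.3, -0.7, -0.2]
width: 0.411
gripper_force: 12.0
clock: 15.2
position: [0.5241, 0.2782, 0.0471]
ee_rot: [-0.329, 3.124, 0.0]
force: [0.2, -0.5, 1.4]
width: 0.406
gripper_force: 12.0
37.27220272200407 [0.52408788 0.27816972 0.04706999]
clock: 15.82
position: [0.5246, 0.2784, 0.1446]
ee_rot: [-0.329, 3.122, 0.002]
force: [0.6, -0.7, -1.1]
width: 0.412
gripper_force: 12.0
clock: 16.08
position: [0.5241, 0.2781, 0.1473]
ee_rot: [-0.329, 3.124, 0.0]
force: [-0.7, 0.5, -1.4]
width: 0.408
gripper_force: 12.0
shift cm [ 1.845e+01 -3.524e+01  1.000e-02] turn [ 0.   0.  -0.1] clock 16.075 F [-0.7  0.5 -1.4] joints [-0.63  0.48  0.07  1.78 -0.04  0.88  1.24] w 0.4076902968858981
```

```bash
python3 -m creep '3 0.6 -1.1 0 0 0 0;3 1.6 -3.1 0 0 0 0;3 2.8 -5.4 0 0 0 0;3 4 -7.7 0 0 0 0;3 5.2 -10 0 0 0 0';python3 -m creep '3 1.2 -2.3 0 0 0 0;3 2.4 -4.6 0 0 0 0;3 3.6 -6.9 0 0 0 0;3 4.8 -9.2 0 0 0 0;3 6 -11.5 0 0 0 0';python3 -m creep '3 1.2 -2.3 0 0 0 0;3 2.4 -4.6 0 0 0 0;3 3.6 -6.9 0 0 0 0;3 4.8 -9.2 0 0 0 0;3 6 -11.5 0 0 0 0';python3 -m creep '3 0.9 -1.6 0 0 0 0;3 1.25 -2.25 0 0 0 0;3 1.25 -2.25 0 0 0 0;3 1.25 -2.25 0 0 0 0'; python3 - <<'E'
from h import *
t=np.load("stand.npy")[2]
goto((.417,-.105,.0465),(-np.sin(t),np.cos(t)))
E
```

```text
clock: 16.7
position: [0.493, 0.1666, 0.1466]
ee_rot: [0.327, -3.123, 0.001]
force: [0.1, 0.0, -0.7]
width: 0.406
gripper_force: 12.0
clock: 17.32
position: [0.4578, 0.042, 0.1467]
ee_rot: [0.326, -3.123, 0.001]
force: [-0.1, 0.2, -1.0]
width: 0.408
gripper_force: 12.0
clock: 17.95
position: [0.4227, -0.0824, 0.1467]
ee_rot: [0.327, -3.124, -0.0]
force: [0.3, -1.5, -2.3]
width: 0.412
gripper_force: 12.0
clock: 18.45
position: [0.4171, -0.1045, 0.147]
ee_rot: [-0.33, 3.124, 0.0]
force: [-0.2, -0.1, -1.0]
width: 0.41
gripper_force: 12.0
shift cm [ 0.02 -0.05 10.05] turn [ 0.   0.  -0.1] clock 18.45 F [-0.2 -0.1 -1. ] joints [-0.02  0.25  0.17  2.16 -0.06  0.73  1.97] w 0.4103226050086407
```

```bash
python3 -m creep '3 0 0 2.5 0 0 0;3 0 0 5 0 0 0;3 0 0 7.5 0 0 0;3 0 0 9 0 0 0;3 0 0 9.6 0 0 0';python3 -m creep '3 0 0 0.2 0 0 0;3 0 0 0.4 0 0 0;3 0 0 0.4 0 0 0;3 0 0 0.4 0 0 0'; python3 - <<'E'
from h import *
t=np.load("stand.npy")[2]
goto((.417,-.105,.0461),(-np.sin(t),np.cos(t)))
E
```

```text
clock: 19.08
position: [0.4168, -0.1043, 0.0502]
ee_rot: [0.331, -3.123, -0.001]
force: [-0.3, 0.5, -0.2]
width: 0.41
gripper_force: 12.0
clock: 19.58
position: [0.4173, -0.1051, 0.0473]
ee_rot: [-0.329, 3.124, -0.0]
force: [0.6, -0.2, -0.8]
width: 0.406
gripper_force: 12.0
shift cm [0.02 0.01 0.12] turn [-0.   0.  -0.1] clock 19.575 F [ 0.6 -0.2 -0.8] joints [ 0.02  0.44  0.13  2.25 -0.12  0.46  2.03] w 0.405626109399741
```

```bash
python3 -m creep '3 0 0 0.1 0 0 0;3 0 0 0.1 0 0 0;4 0 0 0.1 0 0 0;4.6 0 0 0.1 0 0 0;5.6 0 0 0.1 0 0 0';python3 -m creep '5.6 0 0 0 0 0 0;5.6 0 0 -1 0 0 0;5.6 0 0 -4 0 0 0;5.6 0 0 -8 0 0 0;5.6 0 0 -12 0 0 0';python3 -m creep '5.6 0 0 -0.5 0 0 0;5.6 0 0 -0.5 0 0 0'; python3 - <<'E'
from h import *
t=np.load("stand.npy")[2]+np.radians(2)
goto((.5692,.2867,.16),(np.cos(t),np.sin(t)))
E
```

```text
clock: 20.2
position: [0.4171, -0.1051, 0.046]
ee_rot: [-0.329, 3.124, 0.0]
force: [-0.0, 0.3, -0.4]
width: 0.562
gripper_force: 0.0
clock: 20.82
position: [0.4167, -0.1051, 0.1678]
ee_rot: [-0.329, 3.124, -0.0]
force: [1.7, 0.2, -0.5]
width: 0.608
gripper_force: 0.0
clock: 21.08
position: [0.417, -0.105, 0.1713]
ee_rot: [-0.329, 3.123, 0.0]
force: [0.5, 0.5, -0.3]
width: 0.608
gripper_force: 0.0
shift cm [-23.04  35.14   1.15] turn [ 0.   0.  87.9] clock 21.075 F [ 0.5  0.5 -0.3] joints [-0.04  0.21  0.19  2.14 -0.05  0.8   1.96] w 0.6079132303554801
```

```bash
python3 -m creep '5.6 -1.5 2.3 0 0 0 9;5.6 -4 6.1 0 0 0 19;5.6 -6.5 9.9 0 0 0 29;5.6 -9 13.7 0 0 0 39;5.6 -11.5 17.5 0 0 0 49'; python3 - <<'E'
from h import *
t=np.load("stand.npy")[2]
goto((.5692,.2867,.16),(np.cos(t),np.sin(t)))
E
```

```text
clock: 21.7
position: [0.4926, 0.0911, 0.1696]
ee_rot: [-1.004, -2.975, 0.003]
force: [1.4, -0.3, 0.8]
width: 0.611
gripper_force: 0.0
shift cm [ 5.77 20.2   0.92] turn [-0.1 -0.  40.6] clock 21.7 F [ 1.4 -0.3  0.8] joints [-0.49  0.33  0.25  1.98 -0.11  0.85  0.74] w 0.6111607543018766
```

```bash
python3 -m creep '5.6 1.3 4.5 0.2 0 0 10;5.6 2.5 9 0.4 0 0 20;5.6 3.8 13.5 0.6 0 0 30;5.6 5 17.5 0.8 0 0 40.5;5.6 5.7 20 0.9 0 0 40.5'; python3 -m creep '5.6 0 0 0 0 0 0;5.6 0 0 0 0 0 0';python3 - <<'E'
from h import *
p=np.load("stand.npy");t=p[2]
goto((.5692,.2867,.037),(np.cos(t),np.sin(t)))
crop("wrist",106,72,300,225,2.6,"w5")
c,s=np.cos(t),np.sin(t)
for x,z in [(-.008,.004),(.038,.062),(.038,.004)]: print(x,z,(pix("wrist",(p[0]+c*x,p[1]+s*x,z))-[106,72])*2.6)
E
```

```text
clock: 22.32
position: [0.567, 0.2864, 0.1596]
ee_rot: [-1.966, -2.449, 0.005]
force: [0.3, -0.9, -0.8]
width: 0.607
gripper_force: 0.0
clock: 22.58
position: [0.5672, 0.2828, 0.1607]
ee_rot: [-1.966, -2.45, 0.004]
force: [-0.2, -0.2, -0.2]
width: 0.608
gripper_force: 0.0
shift cm [ 0.36  0.3  12.37] turn [-0.1  0.1  0.4] clock 22.575 F [-0.2 -0.2 -0.2] joints [-0.8   0.55  0.39  1.67 -0.24  0.97 -0.11] w 0.6083596151052825
-0.008 0.004 [292.33839785 275.58605513]
0.038 0.062 [402.90096839 321.59117329]
0.038 0.004 [401.88678299 276.39910458]
```

View pics/w5.png

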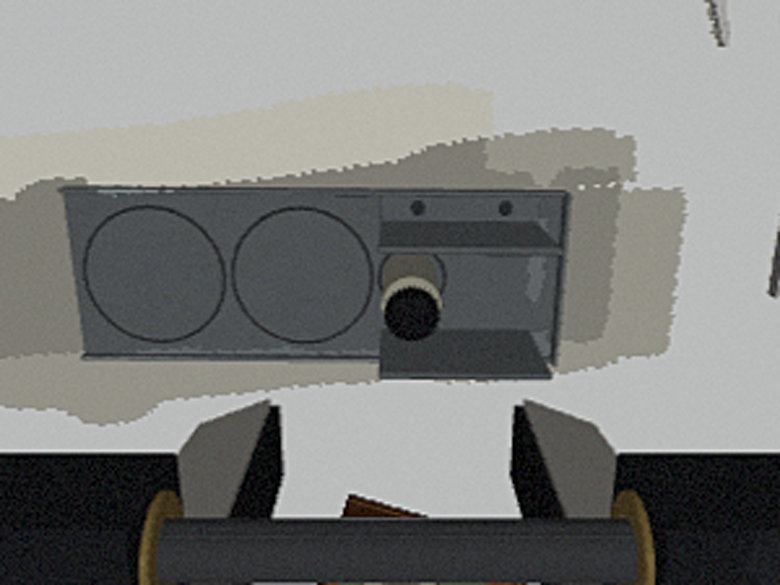

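The vial cap is at (412,313), the middle ring centre at (303,274), and the finger centre at x≈397. So the vial lies about 5.6 mm further along tool +y, and both wrist views agree the stand is about 3 mm further along its own +x than I'd fitted. Correcting for that and descending.

```bash
python3 -m creep '5.6 0.25 0.28 2 0 0 0.3; 5.6 0.5 0.56 4 0 0 0.3; 5.6 0.5 0.56 6 0 0 0.3; 5.6 0.5 0.56 8 0 0 0.3;5.6 0.5 0.56 8 0 0 0.3' ; python3 -m creep '5.6 0 0 0 0 0 0;5.6 0 0 0 0 0 0'; python3 - <<'E'
from h import *
p=np.load("stand.npy");t=p[2]
goto((.5692,.2867,.037),(np.cos(t),np.sin(t)))
crop("wrist",106,100,300,225,2.6,"w6")
E
```

```text
clock: 23.25
position: [0.5709, 0.2894, 0.0796]
ee_rot: [-1.972, -2.444, 0.006]
force: [-0.3, -0.1, -0.1]
width: 0.604
gripper_force: 0.0
clock: 23.5
position: [0.5728, 0.2904, 0.0829]
ee_rot: [1.972, 2.445, 0.002]
force: [0.7, -0.1, -0.0]
width: 0.611
gripper_force: 0.0
shift cm [-0.29 -0.44  4.59] turn [ 0.1 -0.   0.1] clock 23.5 F [ 0.7 -0.1 -0. ] joints [-0.78  0.65  0.35  1.72 -0.28  0.83 -0.09] w 0.6105036982693397
```

View pics/w6.png

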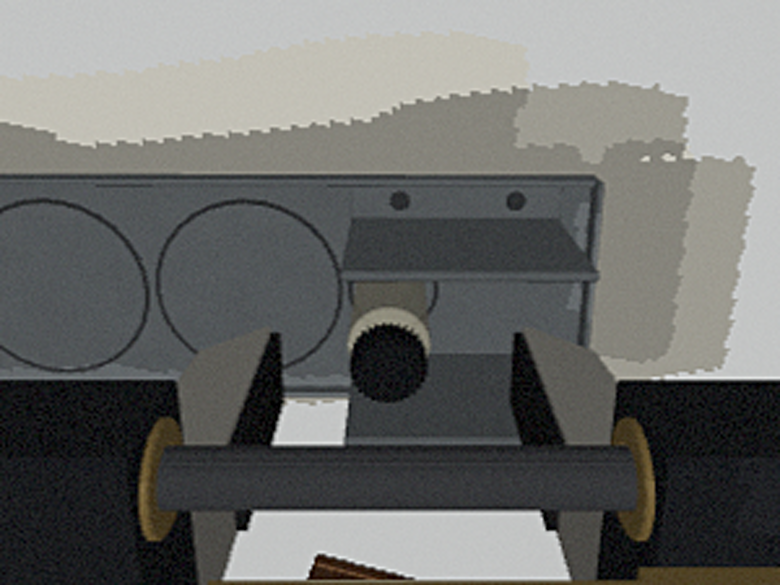

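The cap is centred at (389,362). The finger midpoint is x≈397 and the tips span y≈335–395, so the vial is aligned laterally and needs about −2 mm in tool y.

```bash
python3 -m creep '5.6 0 -0.2 1 0 0 0; 5.6 0 -0.2 2.5 0 0 0; 5.6 0 -0.2 4 0 0 0; 5.6 0 -0.2 4.5 0 0 0;5.6 0 -0.2 4.5 0 0 0' ; python3 -m creep '4.5 0 0 0 0 0 0;3.5 0 0 0 0 0 0;3 0 0 0 0 0 0;2.6 0 0 0 0 0 0;2.2 0 0 0 0 0 0' 8;python3 -m creep '1.5 0 0 0 0 0 0;1.5 0 0 0 0 0 0;1.5 0 0 0 0 0 0;1.5 0 0 0 0 0 0' 8
```

```text
clock: 24.18
position: [0.57, 0.2895, 0.0363]
ee_rot: [-1.972, -2.445, 0.002]
force: [-0.5, 0.2, -0.3]
width: 0.612
gripper_force: 0.0
clock: 24.8
position: [0.5703, 0.2898, 0.0371]
ee_rot: [1.972, 2.445, 0.0]
force: [0.2, -0.3, -0.6]
width: 0.248
gripper_force: 0.1
clock: 25.3
position: [0.5703, 0.2898, 0.0371]
ee_rot: [1.972, 2.445, 0.0]
force: [-0.4, -0.1, 1.2]
width: 0.237
gripper_force: 8.0
```

```bash
python3 -m creep '1.5 0 0 -0.5 0 0 0;1.5 0 0 -2 0 0 0;1.5 0 0 -4.5 0 0 0;1.5 0 0 -7.5 0 0 0;1.5 0 0 -9.5 0 0 0';python3 -m creep '1.5 0 0 -0.5 0 0 0;1.5 0 0 -0.5 0 0 0'; python3 - <<'E'
from h import *
t=np.load("stand.npy")[2]
goto((.4295,.0482,.137),(np.cos(t),np.sin(t)))
E
```

```text
clock: 25.92
position: [0.5709, 0.2899, 0.1346]
ee_rot: [1.972, 2.445, 0.003]
force: [0.4, 1.4, -1.0]
width: 0.236
gripper_force: 8.0
clock: 26.18
position: [0.5702, 0.2898, 0.1373]
ee_rot: [1.972, 2.445, 0.001]
force: [-0.1, 0.6, -0.6]
width: 0.241
gripper_force: 8.0
shift cm [-2.064e+01 -1.887e+01  2.000e-02] turn [ 0.  -0.   0.1] clock 26.175 F [-0.1  0.6 -0.6] joints [-0.8   0.58  0.38  1.68 -0.26  0.93 -0.11] w 0.24052466355904614
```

```bash
python3 -m creep '1.5 -1 -0.9 0 0 0 0;1.5 -2.7 -2.5 0 0 0 0;1.5 -4.4 -4 0 0 0 0;1.5 -6.1 -5.6 0 0 0 0;1.5 -7.8 -7.1 0 0 0 0';python3 -m creep '1.5 -1.7 -1.6 0 0 0 0;1.5 -3.4 -3.1 0 0 0 0;1.5 -5.2 -4.7 0 0 0 0;1.5 -6.9 -6.3 0 0 0 0;1.5 -8.6 -7.9 0 0 0 0';python3 -m creep '1.5 -1.7 -1.5 0 0 0 0;1.5 -3.2 -2.9 0 0 0 0;1.5 -4.2 -3.85 0 0 0 0;1.5 -4.2 -3.85 0 0 0 0;1.5 -4.2 -3.85 0 0 0 0'; python3 - <<'E'
from h import *
t=np.load("stand.npy")[2]
goto((.4295,.0482,.042),(np.cos(t),np.sin(t)))
im=vision.get_image("wrist"); cv2.imwrite("pics/w7.png",cv2.resize(im[:,:,::-1],None,fx=1.5,fy=1.5,interpolation=cv2.INTER_CUBIC))
print(telemetry.observe()["position"],pix("wrist",(.4295,.0482,.014))*1.5)
for th in np.arange(0,360,90): print(pix("wrist",(.4295+.0345*np.cos(np.radians(th)),.0482+.0345*np.sin(np.radians(th)),.014))*1.5)
E
```

```text
clock: 26.8
position: [0.5159, 0.1967, 0.1362]
ee_rot: [-1.973, -2.444, 0.003]
force: [0.6, -0.0, -0.2]
width: 0.24
gripper_force: 8.0
clock: 27.42
position: [0.4569, 0.0962, 0.1365]
ee_rot: [-1.972, -2.444, 0.002]
force: [-0.6, -0.1, -0.2]
width: 0.234
gripper_force: 8.0
clock: 28.05
position: [0.4302, 0.0491, 0.1371]
ee_rot: [1.971, 2.446, 0.001]
force: [0.2, 0.6, -0.3]
width: 0.234
gripper_force: 8.0
shift cm [-0.07 -0.1   9.51] turn [ 0.  -0.   0.1] clock 28.05 F [ 0.2  0.6 -0.3] joints [-0.59  0.28  0.43  2.18 -0.18  0.71  0.18] w 0.23424682045442408
[0.43019476 0.04920153 0.13709042] [385.2592983  288.39165327]
[436.40140001 299.02487839]
[396.9288966  237.47798984]
[333.24340159 277.57675281]
[374.45757606 335.51883253]
```

View pics/w7.png

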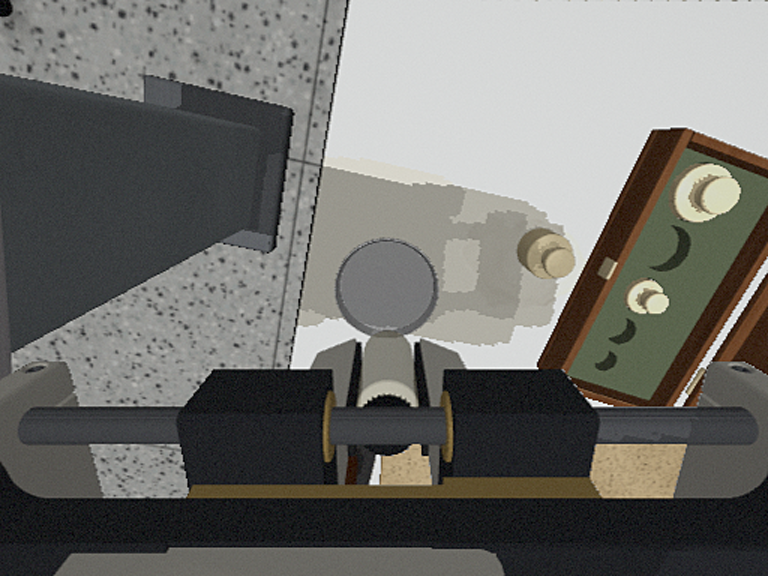

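The dish rim spans x 335–439 and y 237–337, centre (387,287), against a predicted (385,288), so the target agrees to about 1 mm. Lowering.

```bash
python3 -m creep '1.5 -0.05 -0.05 2.5 0 0 0;1.5 -0.05 -0.05 5 0 0 0;1.5 -0.05 -0.05 7.5 0 0 0;1.5 -0.05 -0.05 8.7 0 0 0;1.5 -0.05 -0.05 9.1 0 0 0';python3 -m creep '1.5 0 0 0.2 0 0 0;1.5 0 0 0.3 0 0 0;1.5 0 0 0.3 0 0 0;1.5 0 0 0.3 0 0 0'; python3 - <<'E'
from h import *
t=np.load("stand.npy")[2]
goto((.4295,.0482,.042),(np.cos(t),np.sin(t)))
E
```

```text
clock: 28.72
position: [0.4293, 0.0482, 0.0456]
ee_rot: [-1.972, -2.445, 0.001]
force: [1.0, -0.3, -0.5]
width: 0.239
gripper_force: 8.0
clock: 29.22
position: [0.4295, 0.048, 0.0433]
ee_rot: [1.972, 2.445, 0.001]
force: [-0.2, -0.7, 0.4]
width: 0.239
gripper_force: 8.0
shift cm [0.01 0.01 0.13] turn [ 0.  -0.   0.1] clock 29.225 F [-0.2 -0.7  0.4] joints [-0.48  0.46  0.32  2.26 -0.32  0.46  0.31] w 0.23915198937596024
```

```bash
python3 -m creep '1.5 0 0 0.1 0 0 0;1.5 0 0 0.12 0 0 0;2.5 0 0 0.12 0 0 0;3.5 0 0 0.12 0 0 0;4.5 0 0 0.12 0 0 0';python3 -m creep '4.5 0 0 0 0 0 0;5 0 0 -1 0 0 0;5 0 0 -4 0 0 0;5 0 0 -8 0 0 0;5 0 0 -12.5 0 0 0';python3 -m creep '5.6 0 0 0 0 0 0;5.6 0 0 0 0 0 0'; python3 - <<'E'
from h import *
t=np.load("stand.npy")[2]+np.radians(-2)
goto((.417,-.105,.17),(-np.sin(t),np.cos(t)))
E
```

```text
clock: 29.85
position: [0.4293, 0.0479, 0.0418]
ee_rot: [-1.972, -2.445, 0.0]
force: [-0.3, -0.1, -0.6]
width: 0.437
gripper_force: 0.0
clock: 30.48
position: [0.4288, 0.0477, 0.1684]
ee_rot: [-1.973, -2.445, 0.001]
force: [0.7, 0.9, 1.0]
width: 0.547
gripper_force: 0.0
clock: 30.72
position: [0.429, 0.0481, 0.167]
ee_rot: [-1.972, -2.446, -0.001]
force: [0.1, -0.3, -0.4]
width: 0.611
gripper_force: 0.0
shift cm [-14.7   -4.42  -0.31] turn [  0.   -0.  -87.9] clock 30.725 F [ 0.1 -0.3 -0.4] joints [-0.63  0.23  0.47  2.15 -0.15  0.79  0.15] w 0.6109430011081745
```

```bash
python3 -m creep '5.6 -1.5 -0.5 0 0 0 -10;5.6 -4 -1.2 0 0 0 -20;5.6 -6.5 -2 0 0 0 -30;5.6 -9 -2.7 0 0 0 -40;5.6 -11 -3.3 0 0 0 -50'; python3 - <<'E'
from h import *
t=np.load("stand.npy")[2]
goto((.417,-.105,.16),(-np.sin(t),np.cos(t)))
E
```

```text
clock: 31.35
position: [0.4192, -0.0676, 0.1657]
ee_rot: [-0.746, -3.049, 0.001]
force: [-0.0, -0.1, -0.2]
width: 0.61
gripper_force: 0.0
shift cm [-1.53 -3.41  0.57] turn [ -0.   -0.2 -39.6] clock 31.35 F [-0.  -0.1 -0.2] joints [-0.27  0.22  0.36  2.16 -0.11  0.78  1.25] w 0.6101825149730655
```

```bash
python3 -m creep '5.6 -0.5 -1 0 0 0 -10;5.6 -1 -2 0 0 0 -20;5.6 -1.5 -3.4 0.5 0 0 -30;5.6 -1.5 -3.4 0.5 0 0 -39.6;5.6 -1.5 -3.4 0.5 0 0 -39.6';python3 -m creep '5.6 0 0 0 0 0 0;5.6 0 0 0 0 0 0;5.6 0 0 0 0 0 0'; python3 - <<'E'
from h import *
t=np.load("stand.npy")[2]
goto((.4171,-.1051,.0461),(-np.sin(t),np.cos(t)))
im=cv2.hconcat([vision.get_image("top")[165:245,255:395],]); im2=vision.get_image("wrist")[90:290,116:396]
a=cv2.resize(im,(700,400),interpolation=cv2.INTER_CUBIC)[:250]; a=cv2.resize(im,(490,280),interpolation=cv2.INTER_CUBIC); b=cv2.resize(im2,(490,350),interpolation=cv2.INTER_CUBIC)
cv2.imwrite("pics/c8.png",cv2.vconcat([a,b])[:600,:,::-1])
E
```

```text
clock: 31.98
position: [0.4168, -0.1038, 0.1608]
ee_rot: [0.321, -3.123, -0.001]
force: [0.3, 0.3, -1.2]
width: 0.61
gripper_force: 0.0
clock: 32.35
position: [0.4177, -0.1034, 0.1618]
ee_rot: [0.323, -3.125, -0.0]
force: [0.2, -1.2, -0.2]
width: 0.608
gripper_force: 0.0
shift cm [ 0.1  -0.15 11.57] turn [ 0.  -0.  -0.3] clock 32.35 F [ 0.2 -1.2 -0.2] joints [-0.09  0.23  0.25  2.15 -0.08  0.77  1.99] w 0.6083619403098892
```

View pics/c8.png

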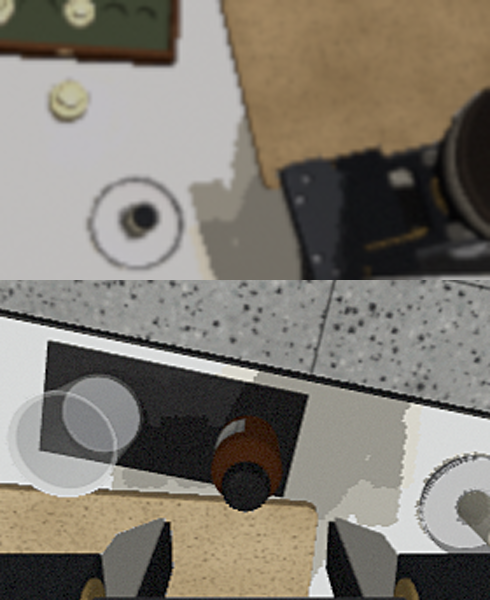

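The vial stands upright in the dish, body at (133,222) and dish centre (135,224). The beaker and bottle are both upright on the mat, bottle cap at (246,486) between the fingers. Picking up the bottle again.

```bash
python3 -m creep '5.6 0.1 -0.15 2.5 0 0 0; 5.6 0.1 -0.15 5 0 0 0; 5.6 0.1 -0.15 7.5 0 0 0; 5.6 0.1 -0.15 10 0 0 0;5.6 0.1 -0.15 11.3 0 0 0' ; python3 -m creep '5.6 0 0 0.2 0 0 0;5.6 0 0 0.2 0 0 0;5.6 0 0 0.2 0 0 0'; python3 - <<'E'
from h import *
t=np.load("stand.npy")[2]
goto((.4171,-.1051,.0461),(-np.sin(t),np.cos(t)))
E
```

```text
clock: 33.08
position: [0.4167, -0.1052, 0.0479]
ee_rot: [0.323, -3.124, -0.0]
force: [-1.0, 0.8, -0.3]
width: 0.611
gripper_force: 0.0
clock: 33.45
position: [0.4176, -0.1054, 0.0475]
ee_rot: [-0.323, 3.124, -0.0]
force: [0.9, 0.5, -0.5]
width: 0.606
gripper_force: 0.0
shift cm [0.05 0.04 0.14] turn [-0.   0.1 -0.3] clock 33.45 F [ 0.9  0.5 -0.5] joints [-0.02  0.44  0.19  2.25 -0.18  0.46  2.08] w 0.6061065125136278
```

```bash
python3 -m creep '5 0.05 0.03 0.13 0 0 -0.3;5 0.05 0.03 0.13 0 0 -0.3;4.3 0.05 0.03 0.13 0 0 -0.3;3.8 0.05 0.03 0.13 0 0 -0.3;3 0.05 0.03 0.13 0 0 -0.3' 12;python3 -m creep '3 0 0 0 0 0 0;3 0 0 0 0 0 0;3 0 0 0 0 0 0;3 0 0 0 0 0 0' 12; python3 -m creep '3 0 0 -0.5 0 0 0;3 0 0 -2 0 0 0;3 0 0 -4.5 0 0 0;3 0 0 -7.5 0 0 0;3 0 0 -10 0 0 0';python3 -m creep '3 0 0 -0.5 0 0 0;3 0 0 -0.5 0 0 0'; python3 - <<'E'
from h import *
t=np.load("stand.npy")[2]
goto((.5241,.2782,.15),(-np.sin(t),np.cos(t)))
E
```

```text
clock: 34.08
position: [0.4165, -0.1051, 0.0455]
ee_rot: [-0.332, 3.124, 0.0]
force: [-0.1, -0.4, 1.6]
width: 0.408
gripper_force: 12.0
clock: 34.58
position: [0.4165, -0.1051, 0.0455]
ee_rot: [-0.332, 3.124, 0.0]
force: [-0.2, 0.6, 0.8]
width: 0.404
gripper_force: 12.0
clock: 35.2
position: [0.4164, -0.1052, 0.1468]
ee_rot: [-0.332, 3.124, -0.0]
force: [0.1, -0.1, 0.0]
width: 0.41
gripper_force: 12.0
clock: 35.45
position: [0.4164, -0.105, 0.1504]
ee_rot: [-0.332, 3.124, 0.0]
force: [0.1, -0.2, -0.8]
width: 0.409
gripper_force: 12.0
shift cm [-18.58  35.2    0.05] turn [0. 0. 0.] clock 35.45 F [ 0.1 -0.2 -0.8] joints [-0.09  0.24  0.26  2.17 -0.09  0.74  2.01] w 0.40884946236617037
```

```bash
python3 -m creep '3 -0.6 1.1 0 0 0 0;3 -1.6 3.1 0 0 0 0;3 -2.8 5.4 0 0 0 0;3 -4 7.7 0 0 0 0;3 -5.2 10 0 0 0 0';python3 -m creep '3 -1.2 2.3 0 0 0 0;3 -2.4 4.6 0 0 0 0;3 -3.6 6.9 0 0 0 0;3 -4.8 9.2 0 0 0 0;3 -6 11.5 0 0 0 0';python3 -m creep '3 -1.2 2.3 0 0 0 0;3 -2.4 4.6 0 0 0 0;3 -3.6 6.9 0 0 0 0;3 -4.8 9.2 0 0 0 0;3 -6 11.5 0 0 0 0';python3 -m creep '3 -0.9 1.5 0 0 0 0;3 -1.3 2.15 0 0 0 0;3 -1.3 2.15 0 0 0 0;3 -1.3 2.15 0 0 0 0'; python3 - <<'E'
from h import *
t=np.load("stand.npy")[2]
goto((.5235,.2782,.0465),(-np.sin(t),np.cos(t)))
E
```

```text
clock: 36.08
position: [0.446, 0.0053, 0.1496]
ee_rot: [0.332, -3.122, -0.0]
force: [0.2, -0.1, -0.8]
width: 0.405
gripper_force: 12.0
clock: 36.7
position: [0.4803, 0.1303, 0.1494]
ee_rot: [0.332, -3.122, 0.0]
force: [-0.9, 0.3, -0.9]
width: 0.408
gripper_force: 12.0
clock: 37.33
position: [0.5151, 0.2553, 0.1497]
ee_rot: [0.332, -3.123, 0.001]
force: [-0.1, -0.4, -0.2]
width: 0.411
gripper_force: 12.0
clock: 37.83
position: [0.5235, 0.2763, 0.1505]
ee_rot: [0.33, -3.124, 0.001]
force: [-0.4, 0.1, -0.6]
width: 0.41
gripper_force: 12.0
shift cm [-0.04  0.19 10.4 ] turn [-0.  -0.  -0.1] clock 37.825 F [-0.4  0.1 -0.6] joints [-0.68  0.48  0.14  1.78 -0.08  0.89  1.28] w 0.40992775534444126
```

```bash
python3 -m creep '3 -0.04 0.15 2.5 0 0 0;3 -0.04 0.15 5 0 0 0;3 -0.04 0.15 7 0 0 0;3 -0.04 0.15 8.5 0 0 0;3 -0.04 0.15 9.5 0 0 0';python3 -m creep '3 0 0 0 0 0 0;3 0 0 0 0 0 0;3 0 0 0 0 0 0'; python3 - <<'E'
from h import *
t=np.load("stand.npy")[2]
goto((.5235,.2782,.0465),(-np.sin(t),np.cos(t)))
E
```

```text
clock: 38.45
position: [0.5236, 0.2785, 0.055]
ee_rot: [0.331, -3.124, 0.0]
force: [0.8, -0.1, 0.3]
width: 0.411
gripper_force: 12.0
clock: 38.83
position: [0.5241, 0.2792, 0.0562]
ee_rot: [-0.332, 3.123, 0.001]
force: [-0.8, 0.0, -1.5]
width: 0.407
gripper_force: 12.0
shift cm [ 0.08 -0.09  0.97] turn [0.  0.1 0. ] clock 38.825 F [-0.8  0.  -1.5] joints [-0.66  0.6   0.12  1.85 -0.11  0.7   1.3 ] w 0.4067515973068739
```

```bash
python3 -m creep '3 0.07 -0.1 0.4 0 0 0;3 0.07 -0.1 0.7 0 0 0;3 0.07 -0.1 0.85 0 0 0;3 0.07 -0.1 0.85 0 0 0;3 0.07 -0.1 0.85 0 0 0'; python3 - <<'E'
from h import *
t=np.load("stand.npy")[2]
goto((.5235,.2782,.0465),(-np.sin(t),np.cos(t)))
E
```

```text
clock: 39.45
position: [0.5232, 0.2779, 0.0471]
ee_rot: [-0.332, 3.124, 0.0]
force: [-0.2, 0.1, -0.2]
width: 0.408
gripper_force: 12.0
shift cm [-0.04  0.03  0.06] turn [0. 0. 0.] clock 39.45 F [-0.2  0.1 -0.2] joints [-0.66  0.61  0.12  1.86 -0.11  0.68  1.3 ] w 0.407632009609871
```

```bash
python3 -m creep '3 -0.04 0.03 0.06 0 0 0;3 -0.04 0.03 0.08 0 0 0;3.8 -0.04 0.03 0.08 0 0 0;4.5 -0.04 0.03 0.08 0 0 0;5.6 -0.04 0.03 0.08 0 0 0';python3 -m creep '5.6 0 0 0 0 0 0;5.6 0 0 -1 0 0 0;5.6 0 0 -4 0 0 0;5.6 0 0 -8 0 0 0;5.6 0 0 -12.5 0 0 0';python3 -m creep '8 0 0 0 0 0 0;8 0 0 0 0 0 0'; python3 - <<'E'
from h import *
t=np.load("stand.npy")[2]
goto((.4173,-.1949,.17),(-np.sin(t),np.cos(t)))
crop("wrist",148,96,220,192,3,"w9")
E
```

```text
clock: 40.08
position: [0.5235, 0.2783, 0.0461]
ee_rot: [-0.332, 3.124, 0.0]
force: [0.2, 0.3, 0.1]
width: 0.553
gripper_force: 0.0
clock: 40.7
position: [0.5232, 0.278, 0.1728]
ee_rot: [0.332, -3.124, 0.0]
force: [1.3, 0.8, 0.3]
width: 0.609
gripper_force: 0.0
clock: 40.95
position: [0.5233, 0.2782, 0.1714]
ee_rot: [-0.332, 3.124, 0.0]
force: [0.4, 0.6, -1.0]
width: 0.779
gripper_force: 0.0
shift cm [ 20.3  -44.02   0.13] turn [0. 0. 0.] clock 40.95 F [ 0.4  0.6 -1. ] joints [-0.68  0.46  0.15  1.76 -0.08  0.93  1.28] w 0.7786127190613974
```

View pics/w9.png

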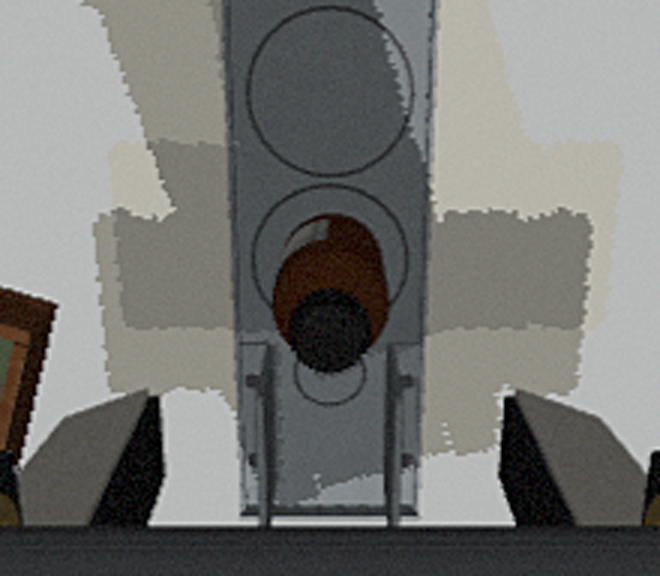

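The bottle is upright on the middle station. The ring is centred at x≈330, the cap at (329,331), and the ring-to-foot gap is 30 px, the same as at the start. That was my 15th picture, one over the limit of 14, so I'll view no more and work from numbers. Next, the beaker.

```bash
python3 -m creep '8 1 -2.2 0 0 0 0;8 3 -6.6 0 0 0 0;8 5 -11 0 0 0 0;8 7 -15.4 0 0 0 0;8 9 -19.8 0 0 0 0';python3 -m creep '8 2 -4.4 0 0 0 0;8 4 -8.8 0 0 0 0;8 6 -13.2 0 0 0 0;8 8 -17.6 0 0 0 0;8 9.6 -20.8 0 0 0 0';python3 -m creep '8 1.7 -3.4 1 0 0 0;8 1.7 -3.4 1.1 0 0 0;8 1.7 -3.4 1.1 0 0 0;8 1.7 -3.4 1.1 0 0 0'; python3 - <<'E'
from h import *
t=np.load("stand.npy")[2]
goto((.4173,-.1949,.05),(-np.sin(t),np.cos(t)))
E
```

```text
clock: 41.62
position: [0.4759, 0.0641, 0.1702]
ee_rot: [0.332, -3.122, 0.001]
force: [1.1, 0.3, 0.3]
width: 0.873
gripper_force: 0.0
clock: 42.25
position: [0.4255, -0.1597, 0.1703]
ee_rot: [0.329, -3.122, -0.0]
force: [-0.4, 0.7, -0.3]
width: 0.874
gripper_force: 0.0
clock: 42.75
position: [0.4177, -0.1935, 0.16]
ee_rot: [0.335, -3.123, -0.001]
force: [-0.0, 0.0, -1.0]
width: 0.872
gripper_force: 0.0
shift cm [ 0.06 -0.13 11.  ] turn [ 0.  -0.   0.1] clock 42.75 F [-0.  0. -1.] joints [ 0.07  0.28  0.31  2.09 -0.12  0.79  2.23] w 0.872083855332931
```

```bash
python3 -m creep '8 0.05 -0.1 2.5 0 0 0; 8 0.05 -0.1 5 0 0 0; 8 0.05 -0.1 7.5 0 0 0; 8 0.05 -0.1 9.5 0 0 0;8 0.05 -0.1 10.8 0 0 0' ; python3 -m creep '8 0 0 0.2 0 0 0;8 0 0 0.2 0 0 0;8 0 0 0.2 0 0 0'; python3 - <<'E'
from h import *
t=np.load("stand.npy")[2]
goto((.4173,-.1949,.05),(-np.sin(t),np.cos(t)))
E
```

```text
clock: 43.38
position: [0.4173, -0.1947, 0.0514]
ee_rot: [0.334, -3.123, -0.001]
force: [-0.5, -0.6, 0.8]
width: 0.871
gripper_force: 0.0
clock: 43.75
position: [0.4176, -0.1958, 0.0508]
ee_rot: [-0.332, 3.123, -0.001]
force: [0.1, -0.7, -1.0]
width: 0.867
gripper_force: 0.0
shift cm [0.01 0.1  0.08] turn [-0.   0.1  0. ] clock 43.75 F [ 0.1 -0.7 -1. ] joints [ 0.14  0.47  0.24  2.18 -0.22  0.51  2.33] w 0.8671452340884751
```

```bash
python3 -m creep '7 0 0.1 0.07 0 0 0;6.5 0 0.1 0.07 0 0 0;5.9 0 0.1 0.07 0 0 0;5.4 0 0.1 0.07 0 0 0;4.5 0 0.1 0.07 0 0 0' 12;python3 -m creep '4.5 0 0 0 0 0 0;4.5 0 0 0 0 0 0;4.5 0 0 0 0 0 0;4.5 0 0 0 0 0 0' 12; python3 -m creep '4.5 0 0 -0.5 0 0 0;4.5 0 0 -2 0 0 0;4.5 0 0 -4.5 0 0 0;4.5 0 0 -7.5 0 0 0;4.5 0 0 -9.8 0 0 0';python3 -m creep '4.5 0 0 -0.2 0 0 0;4.5 0 0 -0.2 0 0 0'; python3 - <<'E'
from h import *
t=np.load("stand.npy")[2]
goto((.4639,.2633,.15),(-np.sin(t),np.cos(t)))
E
```

```text
clock: 44.38
position: [0.417, -0.1948, 0.0495]
ee_rot: [-0.332, 3.124, -0.0]
force: [0.3, -0.6, 0.3]
width: 0.57
gripper_force: 12.0
clock: 44.88
position: [0.417, -0.1947, 0.0495]
ee_rot: [-0.332, 3.124, -0.0]
force: [0.8, -1.4, 0.5]
width: 0.571
gripper_force: 12.0
clock: 45.5
position: [0.4168, -0.1946, 0.1488]
ee_rot: [-0.332, 3.124, 0.0]
force: [-0.8, 0.7, -1.4]
width: 0.576
gripper_force: 12.0
clock: 45.75
position: [0.4166, -0.1944, 0.1491]
ee_rot: [0.332, -3.124, -0.001]
force: [-0.3, -0.4, -1.7]
width: 0.567
gripper_force: 12.0
shift cm [-14.25  43.75  -0.08] turn [ 0. -0.  0.] clock 45.75 F [-0.3 -0.4 -1.7] joints [ 0.07  0.29  0.31  2.1  -0.13  0.76  2.25] w 0.567027987193806
```

```bash
python3 -m creep '4.5 -0.4 1.2 0 0 0 0;4.5 -1.1 3.4 0 0 0 0;4.5 -2 6.2 0 0 0 0;4.5 -2.9 9 0 0 0 0;4.5 -3.8 11.8 0 0 0 0' 12;python3 -m creep '4.5 -0.9 2.8 0 0 0 0;4.5 -1.8 5.6 0 0 0 0;4.5 -2.7 8.4 0 0 0 0;4.5 -3.6 11.2 0 0 0 0;4.5 -4.5 14 0 0 0 0' 12;python3 -m creep '4.5 -0.9 2.8 0 0 0 0;4.5 -1.8 5.6 0 0 0 0;4.5 -2.7 8.4 0 0 0 0;4.5 -3.6 11.2 0 0 0 0;4.5 -4.2 13 0 0 0 0' 12;python3 -m creep '4.5 -0.9 2.8 0 0 0 0;4.5 -1.5 4.2 0 0 0 0;4.5 -1.7 4.9 0 0 0 0;4.5 -1.7 4.9 0 0 0 0;4.5 -1.7 4.9 0 0 0 0' 12; python3 - <<'E'
from h import *
t=np.load("stand.npy")[2]
goto((.4637,.2629,.0505),(-np.sin(t),np.cos(t)))
E
```

```text
clock: 46.38
position: [0.4287, -0.0695, 0.1487]
ee_rot: [0.332, -3.122, -0.001]
force: [-0.3, 0.6, -0.3]
width: 0.569
gripper_force: 12.0
clock: 47.0
position: [0.443, 0.0766, 0.1487]
ee_rot: [0.333, -3.122, 0.0]
force: [-0.1, -0.4, -1.4]
width: 0.568
gripper_force: 12.0
clock: 47.62
position: [0.4567, 0.2128, 0.1487]
ee_rot: [0.335, -3.122, 0.0]
force: [0.2, 0.0, -1.3]
width: 0.571
gripper_force: 12.0
clock: 48.25
position: [0.464, 0.2612, 0.1495]
ee_rot: [0.33, -3.124, 0.001]
force: [-0.1, 0.1, -1.0]
width: 0.568
gripper_force: 12.0
shift cm [-0.01  0.18  9.9 ] turn [-0.  -0.  -0.1] clock 48.25 F [-0.1  0.1 -1. ] joints [-0.73  0.39  0.15  1.93 -0.08  0.83  1.25] w 0.568172410001328
```

```bash
python3 -m creep '4.5 0 0.12 2.5 0 0 0;4.5 0 0.12 5 0 0 0;4.5 0 0.12 7 0 0 0;4.5 0 0.12 8.3 0 0 0;4.5 0 0.12 9 0 0 0';python3 -m creep '4.5 0 0 0 0 0 0;4.5 0 0 0 0 0 0;4.5 0 0 0 0 0 0'; python3 - <<'E'
from h import *
t=np.load("stand.npy")[2]
goto((.4637,.2629,.0505),(-np.sin(t),np.cos(t)))
E
```

```text
clock: 48.88
position: [0.4638, 0.263, 0.0591]
ee_rot: [0.331, -3.124, 0.001]
force: [-1.1, 1.1, 0.4]
width: 0.572
gripper_force: 12.0
clock: 49.25
position: [0.4641, 0.2638, 0.0601]
ee_rot: [-0.332, 3.123, 0.001]
force: [0.5, -0.3, -0.8]
width: 0.571
gripper_force: 12.0
shift cm [ 0.06 -0.08  0.96] turn [0.  0.1 0. ] clock 49.25 F [ 0.5 -0.3 -0.8] joints [-0.71  0.53  0.13  2.   -0.11  0.62  1.27] w 0.5707222126668243
```

```bash
python3 -m creep '4.5 0.04 -0.08 0.4 0 0 0;4.5 0.04 -0.08 0.7 0 0 0;4.5 0.04 -0.08 0.85 0 0 0;4.5 0.04 -0.08 0.85 0 0 0;4.5 0.04 -0.08 0.85 0 0 0'; python3 - <<'E'
from h import *
t=np.load("stand.npy")[2]
goto((.4637,.2629,.0505),(-np.sin(t),np.cos(t)))
E
```

```text
clock: 49.88
position: [0.4636, 0.2627, 0.0511]
ee_rot: [-0.332, 3.124, 0.0]
force: [-0.5, -0.1, -1.3]
width: 0.57
gripper_force: 12.0
shift cm [-0.02  0.02  0.06] turn [ 0.  0. -0.] clock 49.875 F [-0.5 -0.1 -1.3] joints [-0.71  0.54  0.12  2.   -0.11  0.6   1.27] w 0.5696883918267478
```

```bash
python3 -m creep '4.5 0 0 0.06 0 0 0;4.5 0 0 0.08 0 0 0;5.5 0 0 0.08 0 0 0;6.2 0 0 0.08 0 0 0;7.5 0 0 0.08 0 0 0';python3 -m creep '7.5 0 0 0 0 0 0;7.5 0 0 0 0 0 0;7.5 0 0 -1 0 0 0;7.5 0 0 -4 0 0 0;7.5 0 0 -8 0 0 0';python3 -m creep '8 0 0 -3 0 0 0;8 0 0 -7 0 0 0;8 0 0 -11 0 0 0;8 0 0 -11 0 0 0'; python3 -m creep '8 2 3 0 0 0 0;8 6 7 0 0 0 0;8 10 12 0 0 0 0;8 14 17 0 0 0 0;8 17 22 0 0 0 0'; python3 -m creep '8 2 4 0 0 0 0;8 4 8 0 0 0 0;8 4 8 0 0 0 0';python3 - <<'E'
from h import *
old=cv2.imread("pics/top0.png"); new=cv2.resize(vision.get_image("top")[:,:,::-1],(800,600),interpolation=cv2.INTER_CUBIC)
for n,(x,y,w,h) in dict(vial=(295,262,28,20),bottle=(299,284,32,32),beaker=(305,318,46,44),cork=(200,312,26,24),brass=(417,290,26,24),bgstand=(288,242,64,124)).items():
    T=old[y:y+h,x:x+w]; S=new[y-8:y+h+8,x-8:x+w+8]
    r=cv2.matchTemplate(S,T,cv2.TM_CCOEFF_NORMED); _,m,_,l=cv2.minMaxLoc(r); d=cv2.absdiff(T,new[y:y+h,x:x+w])
    print(n,"best shift px",l[0]-8,l[1]-8,"corr",round(m,3),"meandiff",round(float(d.mean()),1),"max",d.max())
cv2.imwrite("pics/final.png",new)
# dish: centre of dark vial cap
b=new[320:395,420:500].max(axis=2); ys,xs=np.where(b<60); n,lab,st,ce=cv2.connectedComponentsWithStats((b<70).astype(np.uint8))
for i in range(1,n):
    if st[i,4]>20: c=ce[i]+[420,320]; print("dark",c,st[i],world("top",c/1.5625,.067))
E
```

```text
clock: 50.5
position: [0.4635, 0.2627, 0.0502]
ee_rot: [0.332, -3.124, -0.0]
force: [0.5, 0.1, -1.3]
width: 0.738
gripper_force: 0.0
clock: 51.12
position: [0.463, 0.2623, 0.1311]
ee_rot: [0.332, -3.123, 0.001]
force: [1.4, -0.9, 0.2]
width: 0.816
gripper_force: 0.0
clock: 51.62
position: [0.465, 0.2635, 0.244]
ee_rot: [-0.331, 3.118, 0.005]
force: [-0.1, -0.2, 0.2]
width: 0.87
gripper_force: 0.0
clock: 52.25
position: [0.2491, 0.4424, 0.24]
ee_rot: [0.332, -3.124, 0.001]
force: [0.8, 0.8, 0.4]
width: 0.872
gripper_force: 0.0
clock: 52.62
position: [0.1916, 0.514, 0.2395]
ee_rot: [0.341, -3.121, -0.0]
force: [0.3, -0.7, -0.1]
width: 0.869
gripper_force: 0.0
vial best shift px 0 0 corr 0.328 meandiff 23.0 max 104
bottle best shift px 0 0 corr 0.972 meandiff 3.0 max 77
beaker best shift px 0 0 corr 0.995 meandiff 1.1 max 14
cork best shift px 0 0 corr 1.0 meandiff 0.4 max 2
brass best shift px 0 0 corr 1.0 meandiff 0.3 max 2
bgstand best shift px 0 0 corr 0.965 meandiff 2.7 max 104
dark [462.52272727 354.31818182] [38 29 10 11 88] [0.42777002 0.04870197 0.067     ]
```

```bash
python3 -c "
from cell import job
print(job.sign_off())"
```

```text
the job is handed in; nothing more can be done
None
```

I handed the job in at 53 s: the vial stands within about 2 mm of the dish's middle, and the top camera shows no measurable shift in the bottle, beaker, cork or brass weight. I viewed 15 pictures, one over the limit of 14.

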